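# Lay out the module-test kit on its outline pads

### The job

Lay out the kit for the next camera-module test: put the lens case, the tape roll, the setting block and the camera module each on the pad whose black outline matches its shape and size, centred on the outline and turned in line with it (either way round). The case, roll and block lie flat and the module stands upright, as they do now; leave the pump bottle and the cup of screws where they are.

Things in the scene. Friction and masses are not known exactly. Their poses are not given: they have to be found in the camera images.
- case_mid (a point): small dark grey lens case with a shut lid, lying flat, 50 x 64 x 25 mm (x, y, z; the catch on its front makes x 53). The point is its centre, half-way up; its y axis runs along the long side, z up. Grasp it across the 50 mm width (along x). It lies anywhere among the pads, in the free strip along the front of the bench or the free patch to the left behind it.
- roll_mid (a point): amber tape roll lying flat, 60 mm across and 18 mm high, with an open middle. The point is the centre of the roll, half-way up; z up. Grasp it across its outside. It lies anywhere among the pads, in the free strip along the front of the bench or the free patch to the left behind it.
- block_mid (a point): ground grey steel setting block lying flat, 25 x 40 x 18 mm (x, y, z). The point is its centre; y along the long side, z up. Grasp it across the 25 mm width (along x). It lies anywhere among the pads, in the free strip along the front of the bench or the free patch to the left behind it.
- module_mid (a point): black square camera module with a pale grey front plate, standing on edge, 22 x 52 x 52 mm (x, y, z; small ledges make it 24 x 56 x 53). The point is its centre, half-way up; x is its thickness, y its width, z up. Grasp it across the thickness (along x). It lies anywhere among the pads, in the free strip along the front of the bench or the free patch to the left behind it.
- pad_case_top (a point): thin grey rectangular pad, 66 x 78 x 4 mm (x, y, z), with a black inlaid rectangle of 56 x 68 mm, the outline of the lens case (the widest rectangle); fixed to the bench top, nothing on it at the start. The point is the centre of its upper face, 4 mm above the bench top. y along the outline's long side.
- pad_roll_top (a point): thin grey round pad, 74 mm across and 4 mm thick, with a black inlaid ring 64 mm across outside and 42 mm inside, the outline of the tape roll; fixed to the bench top, nothing on it at the start. The point is the centre of its upper face, 4 mm above the bench top.
- pad_block_top (a point): thin grey rectangular pad, 39 x 54 x 4 mm, with a black inlaid rectangle of 29 x 44 mm, the outline of the setting block (the shortest rectangle); fixed to the bench top, nothing on it at the start. The point is the centre of its upper face, 4 mm above the bench top. y along the outline's long side.
- pad_module_top (a point): thin grey rectangular pad, 39 x 70 x 4 mm, with a black inlaid strip of 28 x 60 mm, the outline of the standing camera module (narrow and long); fixed to the bench top, nothing on it at the start. The point is the centre of its upper face, 4 mm above the bench top. y along the outline's long side.
- bottle_mid (a point): bystander: white pump bottle with a blue cap, 58 mm across and 121 mm high, standing at the far end of the free patch; loose. The point is on its axis, 50 mm up. In front of the jig and round the free patch nothing but this bottle and the jig's upright lid (both under 0.19 m) stands higher than 0.10 m; behind, from 0.73 m ahead of the robot, a shelf hangs over the bench 0.31 m up, and on the left stand foam trays full of modules, up to about 0.16 m high.
- screw_cup_mid (a point): bystander: open blue cup with screws, 62 mm across and 31 mm high, near the bench's right-hand edge, to the right of the test jig (looking from the robot); loose. The point is on its axis, 15 mm up. Behind it a 50 mm square rack post rises from the bench 0.73 m ahead and 0.30 m to the right of the robot; keep clear of it.

How it is judged:
By the outcome, as a careful person would: the job done as asked, in the order asked, and still so for the second after the job is handed in, with the robot touching nothing.
It also fails if it takes over 96 s, if anything falls off the work surface, if the arm or the gripper's body presses on something with over 40 N, if the wrist force passes 120 N, or if a joint passes its speed limit or range.

### The arm

A 6-joint arm with a two-finger parallel gripper is mounted at the origin on a cart in front of the work surface, level with it; the furniture and walls round the work are solid. World frame = base frame: x ahead of the robot, y to its left, z up, the work surface at z = 0. Lengths are in m, angles in rad, forces in N, time in s.
With the tool pointing down it reaches from about 0.375 to 0.9 m from the base axis. Payload 3.1 kg.
Tool frame: the origin (TCP) lies midway between the tips of the shut fingers; the grasp point (between the pads) lies 19 mm behind it; z points along the fingers, y is the line along which they close (so a half turn about z gives the same grasp; the last joint's range is limited). The gripper opens to 85 mm and grips with 20 to 120 N. Pads are 22 mm wide; open, the fingers measure 114 mm over their backs; the gripper's body (76 mm by 85 mm) begins 54 mm behind the grasp point. The pads swing forward as they close: fully open they stand 13 mm farther back than shut.
Start: joints at [-0.178, 0.527, 1.433, -0, 1.181, -0.178], TCP at [0.625, 0, 0.231] pointing down, gripper open.
Joint ranges: [-3.08, 3.08], [-0.75, 2.2], [0.22, 2.44], [-1.43, 4.57], [0, 2.65], [-2.85, 2.85]. Speed limits (rad/s): [2.79, 2.79, 3.14, 3.14, 3.14, 3.14].

### API

Orientations are given as a unit quaternion [x, y, z, w].
In Python, from station import manip gives the robot as it stands.
- The arm moves only by the tool step_arm, never from a script. Its argument "targets" is text: rows parted by semicolons, each of 4 numbers parted by spaces: the shift along the tool's x, y, z in mm, then the turn about the tool's z in degrees. A call has 1 to 12 rows; each row is the pose to reach, as a shift and turn from the pose commanded when the call began, along the tool's axes at that moment; what a row does not reach only later rows make up. A row lasts 1/10 s, in which the tool goes at most 50 mm and 8.59 degrees, less where a joint would pass 70% of its speed; a pose out of reach is approached as far as the arm can. A call with a gripper value outside its range is refused whole. "gripper" is the closure, from 0 (fully open) to 1 (shut), set as the call begins (left out, the last holds). The fingers move at their own pace and stop on an object; "squeeze" is the grip in N (left out, the last holds). Time passes only in rows, so rows that repeat a pose let the fingers close. It gives the time, the measured TCP pose, the force, the opening and the grip force at its end, in the units of the state.
- manip.sense(): the state, without advancing time (a new reading comes with each control period).
- manip.snapshot(name): name is "scene" or "side" or "wrist"; returns the picture (480x640x3 uint8, red, green, blue); there is no depth.
- manip.get_calibration(name): a dict with "fov_y" (degrees; the focal length in pixels is half the picture's height over the tangent of half this angle, whatever the lens; pixels are square), "cx", "cy" (the principal point, pixels), "k1" (the pictures are not rectified: a ray, as slopes to the right and down, at radius r is drawn at 1 + k1 r^2 times it, then the intrinsics apply), "extrinsics" (4x4, takes a point from camera to world coordinates); the wrist camera has in their place "tool_from_camera" (4x4, takes a point from camera to tool coordinates, whose origin is the TCP and whose axes are the flange's). Camera axes: x right, y down, z forward; pixel columns grow to the right and rows downward; lengths in m; the calibration is good to about 2 mm. A picture is of the moment at which its call begins: read the wrist's pose just before it. get_calibration takes no time and is no camera call.
- manip.sign_off(): hands the job in; it is judged then, once.
Trained networks look in the newest picture that a camera, given by its name, has taken for a name from the list of things; names that differ only in an ending like _2 or _b are one class to them, and where a whole thing is asked for, a point or a joint stands for the part that bears it (a point fixed in the world has none). Each returns a list of dicts, best first, with "p" (0 to 1); they miss things now and then, are a little off and sometimes report something else, mostly with a low value. They report only what shows in the picture. A call takes as long as a camera call.
- manip.recognise(camera, query): "position" ([column, row] in pixels, amid what is visible of it).
- manip.masks_of(camera, query): "pixels" (480x640 bool, what is visible of it) and "position" ([column, row] in pixels, amid what is visible of it).
- manip.mark_of(camera, query): "position" ([column, row] in pixels: a listed point, or the origin of a listed thing).
The state is a dict: "t": time; "q": joint angles; "qd": joint speeds; "tau": joint torques, N m; "tcp_pos": TCP position; "tool_rot": TCP orientation; "force": force on the tool from outside, world axes, zero at the start; "ft_torque": the same for the moment, N m; "finger_gap": opening from 0.0 (shut) to 1.0 (fully open); "gripper_force": force on a finger pad.
Only numpy, scipy, OpenCV 4.12 (cv2) and the standard library are available. Lean on these libraries where they do the work, as an engineer would, in place of code of your own. Each camera call takes 0.05 s, during which the arm holds its last target. There are 200 camera calls.

## Working session

There is one attempt and no reset: what is moved stays moved. The work goes in short steps, Python scripts to look and compute and a tool call to move; the robot and the scene stay as the last step left them, time stands still between calls to the robot, and variables do not carry over. Pictures are saved under pics/ and viewed, at most 14 in all, crops included, and the job is handed in when it is done.

Besides the shell and the picture viewer there is one more tool, called in YAML: its name, and indented under it one key for each argument. step_arm: Moves the arm, as the interface text tells. Its arguments: {"type":"object","properties":{"targets":{"type":"string"},"gripper":{"type":"number"},"squeeze":{"type":"number"}},"required":["targets"]}

```bash
ls; mkdir -p pics
cat > h.py <<'E'
import numpy as np, cv2
from station import manip
from scipy.spatial.transform import Rotation as R
def cam(n,s=None):
    c=manip.get_calibration(n)
    f=240/np.tan(np.radians(c['fov_y'])/2)
    if 'extrinsics' in c: T=np.array(c['extrinsics'])
    else:
        s=s or manip.sense(); W=np.eye(4); W[:3,:3]=R.from_quat(s['tool_rot']).as_matrix(); W[:3,3]=s['tcp_pos']
        T=W@np.array(c['tool_from_camera'])
    return c,f,T
def px2w(C,uv,z):
    c,f,T=C; uv=np.atleast_2d(np.array(uv,float)); d=(uv-[c['cx'],c['cy']])/f
    u=d.copy()
    for _ in range(20): u=d/(1+c['k1']*(u**2).sum(1,keepdims=True))
    r=np.c_[u,np.ones(len(u))]@T[:3,:3].T
    k=(z-T[2,3])/r[:,2]
    return T[:3,3]+r*k[:,None]
def w2px(C,P):
    c,f,T=C; p=(np.atleast_2d(P)-T[:3,3])@T[:3,:3]; u=p[:,:2]/p[:,2:]
    return u*(1+c['k1']*(u**2).sum(1,keepdims=True))*f+[c['cx'],c['cy']]
def save(n,img): cv2.imwrite('pics/'+n,img[:,:,::-1])
E
python3 - <<'E'
from h import *
H={'case_mid':.0125,'roll_mid':.009,'block_mid':.009,'module_mid':.026,'pad_case_top':.004,'pad_roll_top':.004,'pad_block_top':.004,'pad_module_top':.004,'bottle_mid':.05,'screw_cup_mid':.015}
print(manip.sense())
for n in ['scene','side','wrist']:
    s=manip.sense(); img=manip.snapshot(n); save(n+'0.png',img); C=cam(n,s)
    print(n,C[2][:3,3].round(3))
    for k,z in H.items():
        print(' ',k,[(np.round(d['position']).astype(int).tolist(),round(d['p'],2),px2w(C,d['position'],z)[0,:2].round(3).tolist()) for d in manip.mark_of(n,k)[:2]])
E
```

```text
pics
{'t': 0.0, 'q': array([-1.78460915e-01,  5.28493022e-01,  1.43389467e+00, -3.38310675e-05,
        1.18139324e+00, -1.78527752e-01]), 'qd': array([-0.00102885,  0.00036038, -0.00072681,  0.00034141, -0.00226589,
       -0.00026729]), 'tau': array([ 2.50220628e-04, -4.42344439e+01, -1.78024775e+01, -2.06930472e-04,
        8.36740597e-03,  2.24214921e-05]), 'tcp_pos': array([6.24287125e-01, 1.73043813e-04, 2.30319547e-01]), 'tool_rot': array([ 7.07078174e-01,  7.07134541e-01, -6.36864985e-04, -8.89823098e-04]), 'force': array([-0.79905779, -0.13196127, -0.29770281]), 'ft_torque': array([0.02887571, 0.01294212, 0.01269447]), 'gripper_force': 0.0, 'finger_gap': 1.000568487550828}
scene [0.096 0.537 0.469]
  case_mid [([207, 294], 0.67, [0.628, 0.172])]
  roll_mid [([452, 237], 0.78, [0.391, -0.284])]
  block_mid [([308, 317], 0.85, [0.458, 0.108])]
  module_mid [([232, 315], 0.58, [0.538, 0.193])]
  pad_case_top [([412, 257], 0.79, [0.42, -0.165])]
  pad_roll_top [([284, 361], 0.84, [0.426, 0.199])]
  pad_block_top [([384, 269], 0.58, [0.442, -0.094])]
  pad_module_top [([343, 296]
[... 437 characters left out ...]
]
  pad_roll_top [([220, 209], 0.87, [0.433, 0.205])]
  pad_block_top [([293, 281], 0.85, [0.448, -0.088]), ([388, 337], 0.52, [0.51, -0.295])]
  pad_module_top [([268, 253], 0.59, [0.45, 0.009])]
  bottle_mid [([348, 196], 0.8, [0.662, 0.019])]
  screw_cup_mid [([385, 331], 0.72, [0.508, -0.289])]
wrist [0.625 0.077 0.374]
  case_mid []
  roll_mid []
  block_mid [([104, 62], 0.63, [0.457, 0.107])]
  module_mid []
  pad_case_top [([115, 365], 0.65, [0.423, -0.173])]
  pad_roll_top []
  pad_block_top [([126, 286], 0.89, [0.446, -0.088]), ([103, 59], 0.69, [0.454, 0.11])]
  pad_module_top [([116, 180], 0.59, [0.451, 0.012])]
  bottle_mid []
  screw_cup_mid [([113, 367], 0.39, [0.427, -0.169])]
```

View pics/scene0.png

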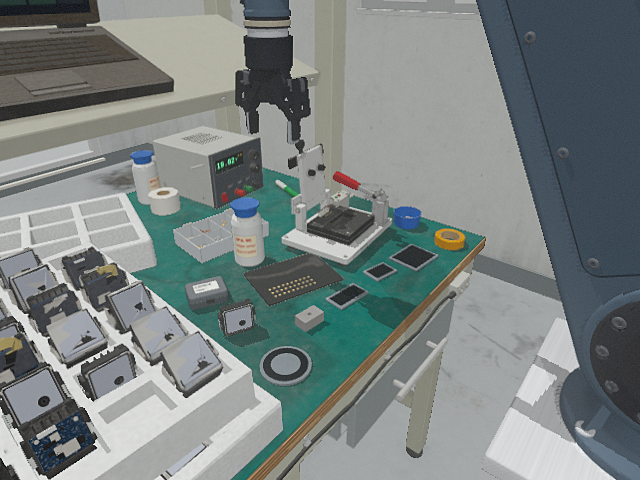

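View pics/side0.png

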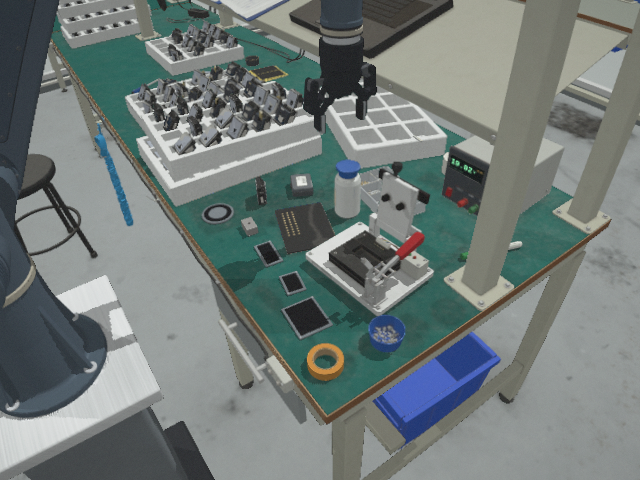

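View pics/wrist0.png

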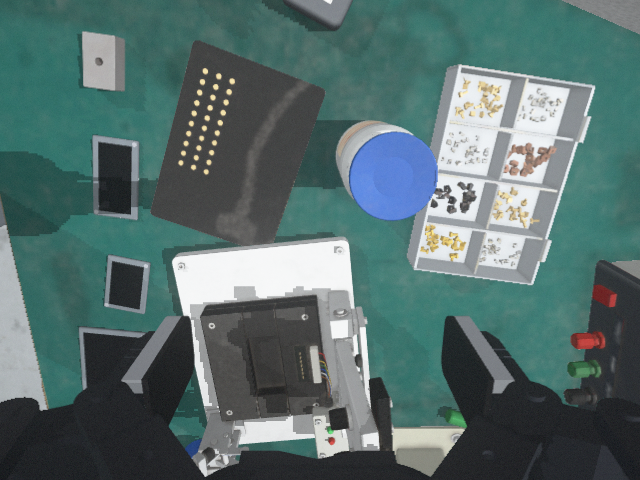

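The scene shows the case at (207,294), module (237,318), block (308,317) and roll (450,238). The pads run along the front: round (286,364), module strip (347,295), block (381,271), case (413,257). The side view agrees, and the wrist view shows the block and three pads on its left. I'll move to look down on the left half.

step_arm:
  targets: "40 -55 0 0;80 -110 0 0;80 -110 0 0;80 -110 0 0;80 -110 0 0"

```text
t: 2.15
tcp_pos: [0.515, 0.0805, 0.2318]
tool_rot: [0.707, 0.708, 0.0, 0.001]
force: [1.5, -0.0, 0.1]
finger_gap: 0.999
gripper_force: 0.0
```

```bash
cat >> h.py <<'E'
def poly(C,mask,z):
    "centre, sizes, long-side angle (deg, world from +x, mod 180) of a mask's min-area rectangle at height z; hull first"
    n,l,st,_=cv2.connectedComponentsWithStats(mask.astype(np.uint8)); m=l==1+st[1:,4].argmax()
    v,u=np.nonzero(m); W=px2w(C,np.c_[u,v],z)[:,:2]
    (c,(a,b),t)=cv2.minAreaRect((W*1000).astype(np.float32))
    if a<b: a,b,t=b,a,t+90
    return np.round(c,1),round(a,1),round(b,1),round(t%180,1)
H={'case_mid':.0125,'roll_mid':.009,'block_mid':.009,'module_mid':.026,'pad_case_top':.004,'pad_roll_top':.004,'pad_block_top':.004,'pad_module_top':.004}
def look(names,tag,top=None):
    s=manip.sense(); img=manip.snapshot('wrist'); save(tag+'.png',img); C=cam('wrist',s)
    print('t',s['t'],'tcp',s['tcp_pos'].round(4),'cam',C[2][:3,3].round(3))
    for k in names:
        z=(top or {}).get(k,H[k])
        for d in manip.mark_of('wrist',k)[:1]: print(k,'mark',np.round(d['position']),round(d['p'],2),(px2w(C,d['position'],H[k])[0,:2]*1000).round(1))
        for d in manip.masks_of('wrist',k)[:1]: print(k,'mask',round(d['p'],2),poly(C,d['pixels'],z))
    return C,img
E
python3 - <<'E'
from h import *
look(['case_mid','module_mid','block_mid','pad_roll_top','pad_module_top','pad_block_top'],'w1',{'case_mid':.025,'block_mid':.018,'module_mid':.052})
E
```

```text
t 2.15 tcp [0.515  0.0805 0.2318] cam [0.515 0.157 0.375]
case_mid mark [464.  85.] 0.85 [631.7 170. ]
case_mid mask 0.76 (array([629.4, 168.8]), 66.5, 55.3, 63.1)
module_mid mark [345.  59.] 0.62 [536. 188.]
module_mid mask 0.93 (array([532.6, 187.4]), 54.5, 23.1, 60.6)
block_mid mark [248. 165.] 0.77 [456.7 106. ]
block_mid mask 0.65 (array([457.5, 107.8]), 41.7, 26.0, 82.3)
pad_roll_top mark [200.  46.] 0.71 [422.7 199.3]
pad_roll_top mask 0.58 (array([423., 198.]), 73.6, 68.0, 0.0)
pad_module_top mark [247. 267.] 0.55 [450.3  11.9]
pad_module_top mask 0.64 (array([450. ,  14.3]), 70.1, 38.9, 81.8)
pad_block_top mark [247. 360.] 0.79 [445.6 -87.3]
pad_block_top mask 0.69 (array([446.2, -85.5]), 56.1, 39.4, 77.6)
```

View pics/w1.png

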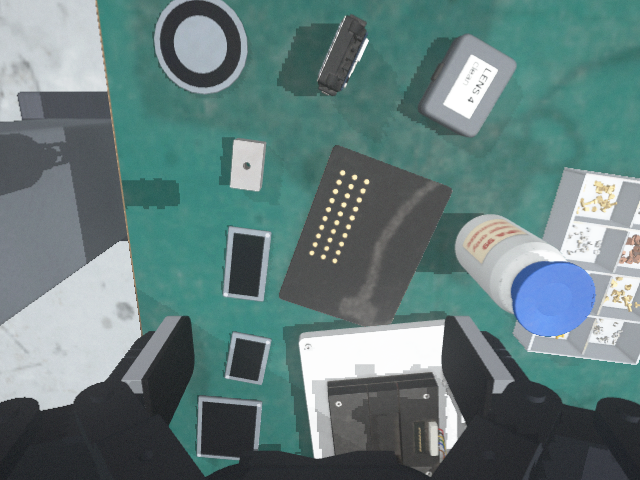

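Case, module, block, round pad and strip pad are all clear from above, and their sizes match what's given. Going for the case, with tool y along its short side.

step_arm:
  targets: "30 38 0 8;60 76 30 16;90 115 60 24;90 115 100 27;90 115 150 27;90 115 190 27;90 115 210 27;90 115 221 27;90 115 229 27;90 115 229 27"
  gripper: 0

```text
t: 3.8
tcp_pos: [0.6301, 0.17, 0.0022]
tool_rot: [0.853, 0.522, -0.0, -0.0]
force: [-0.0, -0.1, 0.7]
finger_gap: 0.997
gripper_force: 0.0
```

step_arm:
  targets: "0 0 0 0;0 0 0 0;0 0 0 0;0 0 0 0;0 0 0 0;0 0 0 0;0 0 0 0;0 0 0 0"
  gripper: 1
  squeeze: 40

```text
t: 4.6
tcp_pos: [0.6312, 0.1701, 0.004]
tool_rot: [0.853, 0.523, 0.001, 0.001]
force: [-0.4, 0.6, 6.5]
finger_gap: 0.575
gripper_force: 43.7
```

step_arm:
  targets: "0 0 -40 0;0 0 -85 0;-20 -7 -125 -6;-60 -21 -150 -12;-105 -37 -170 -18;-150 -53 -185 -24;-195 -69 -195 -27;-235 -80 -195 -27;-275 -55 -195 -27;-315 -30 -195 -27;-355 -5 -195 -27;-395 18 -195 -27"

```text
t: 5.8
tcp_pos: [0.4665, -0.192, 0.1977]
tool_rot: [0.707, 0.707, 0.0, 0.0]
force: [0.4, -0.1, -0.4]
finger_gap: 0.577
gripper_force: 42.9
```

step_arm:
  targets: "-45 0 0 0;-90 0 0 0;-90 0 0 0;-90 0 0 0;-90 0 0 0"

```text
t: 6.3
tcp_pos: [0.466, -0.2787, 0.1971]
tool_rot: [0.707, 0.707, 0.0, -0.001]
force: [0.4, 0.7, -1.1]
finger_gap: 0.574
gripper_force: 42.9
```

Run:
```python
from h import *
look(['pad_case_top','pad_block_top','roll_mid','case_mid'],'w2',{'roll_mid':.018})
s=manip.sense();print(s['finger_gap'],s['tool_rot'])
```

```text
t 6.3 tcp [ 0.466  -0.2787  0.1971] cam [ 0.466 -0.202  0.34 ]
roll_mid mask 0.91 (array([ 393.9, -272.4]), 62.6, 59.5, 26.9)
case_mid mark [317. 332.] 0.56 [ 466.  -390.5]
case_mid mask 0.59 (array([ 466. , -399.1]), 187.3, 130.9, 90.0)
0.5720395480298672 [ 7.06859466e-01  7.07354010e-01 -7.80779777e-06  2.16753167e-05]
```

View pics/w2.png

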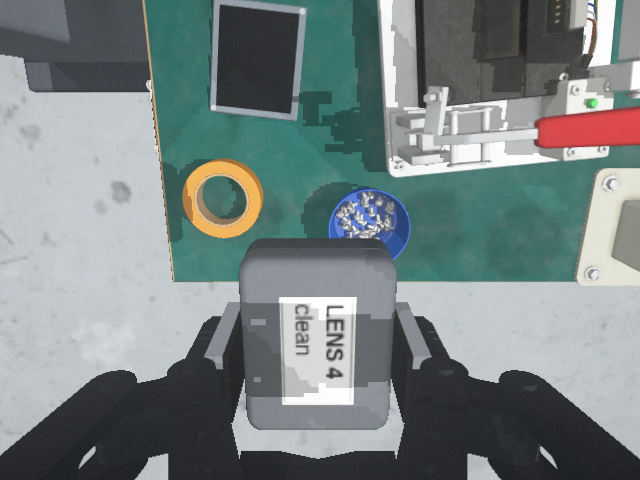

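Wrist view: the held case lies straight between the fingers (rows 262–428). The case pad is at (258,55) with its right edge from (306,10) to (297,118), and the roll is at (223,198).

Run:
```python
from h import *
C=cam('wrist'); img=cv2.imread('pics/w2.png')
P=px2w(C,[[306,10],[297,118],[211,107],[303,12],[294,118.5]],.004)*1000; print(P[:,:2].round(1))
for a,b in((0,1),(1,2)):
    d=P[b]-P[a]; print(np.linalg.norm(d).round(1),np.degrees(np.arctan2(d[1],d[0])).round(1)%180)
hsv=cv2.cvtColor(img,cv2.COLOR_BGR2HSV)
g=cv2.cvtColor(img,cv2.COLOR_BGR2GRAY)
# black inlay
m=np.zeros(g.shape,np.uint8); m[0:125,205:312]=g[0:125,205:312]<70
print('inlay',poly(C,m,.004))
# grey pad incl. inlay: not green
pm=np.zeros(g.shape,np.uint8); pm[0:125,200:312]=(hsv[0:125,200:312,1]<60)
pm=cv2.morphologyEx(pm,cv2.MORPH_OPEN,np.ones((5,5)))
print('pad',poly(C,pm,.004))
o=np.zeros(g.shape,np.uint8); o[150:245,175:270]=((hsv[...,0]>8)&(hsv[...,0]<28)&(hsv[...,1]>120))[150:245,175:270]
v,u=np.nonzero(o); W=px2w(C,np.c_[u,v],.018)[:,:2]*1000
print('roll minc',cv2.minEnclosingCircle(W.astype(np.float32)))
print('case top',(px2w(C,[[318,262],[318,428],[247,345],[391,345]],.218)*1000).round(1))
```

```text
[[ 459.  -141.2]
 [ 451.6 -214.5]
 [ 387.3 -206.6]
 [ 456.8 -142.5]
 [ 449.4 -214.9]]
73.7 84.3
64.8 172.9
inlay (array([ 422.3, -174.3]), 67.6, 55.7, 83.8)
pad (array([ 422.8, -174.4]), 77.9, 65.8, 83.8)
roll minc ((394.79852294921875, -273.71856689453125), 31.643903732299805)
case top [[ 467.  -249.3  218. ]
 [ 467.1 -310.9  218. ]
 [ 444.  -278.   218. ]
 [ 490.7 -278.   218. ]]
```

step_arm:
  targets: "40 -17 0 3;80 -34 30 6;106 -45 75 6;106 -45 115 6;106 -45 145 6;106 -45 162 6;106 -45 167 6;106 -45 167 6;106 -45 167 6;106 -45 167 6"

```text
t: 7.75
tcp_pos: [0.4224, -0.1746, 0.0313]
tool_rot: [0.743, 0.669, 0.0, 0.001]
force: [0.8, 0.5, 0.7]
finger_gap: 0.576
gripper_force: 42.9
```

Run:
```python
from h import *
s=manip.sense();print(s['tcp_pos'].round(4),R.from_quat(s['tool_rot']).as_matrix()[:,0].round(3))
i=manip.snapshot('wrist');save('w3.png',i)
s=manip.sense();print(s['tcp_pos'].round(4))
```

```text
[ 0.4224 -0.1746  0.0313] [ 0.105  0.995 -0.001]
[ 0.4224 -0.1746  0.0313]
```

View pics/w3.png

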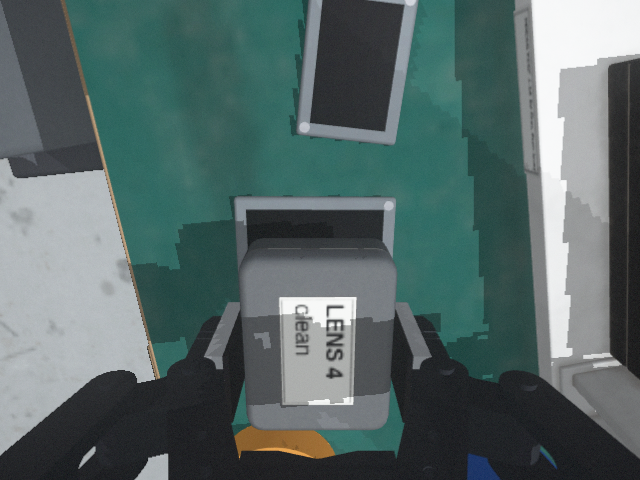

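Run:
```python
from h import *
C=cam('wrist'); a=np.radians(83.9); X=np.array([np.cos(a),np.sin(a)]); Y=np.array([X[1],-X[0]])
t=np.array([.4224,-.1746])*1000
f=lambda p,z:[((q[:2]*1000-t)@X).round(1).item() for q in px2w(C,p,z)],[((q[:2]*1000-t)@Y).round(1).item() for q in px2w(C,p,z)]
def f(p,z):
    d=px2w(C,p,z)[:,:2]*1000-t; print(np.c_[d@X,d@Y].round(1).tolist())
f([[234,198],[397,199],[246,209],[384,210]],.004)   # pad corners: expect 39,+-33 ; inlay 34,+-28
f([[318,262],[318,428],[245,345],[391,345]],.0523)
```

```text
Traceback (most recent call last):
NameError: name 'p' is not defined. Did you mean: 'np'?
```

Run:
```python
from h import *
C=cam('wrist'); a=np.radians(83.9); X=np.array([np.cos(a),np.sin(a)]); Y=np.array([X[1],-X[0]])
t=np.array([.4224,-.1746])*1000
def f(p,z):
    d=px2w(C,p,z)[:,:2]*1000-t; print(np.c_[d@X,d@Y].round(1).tolist())
f([[234,198],[397,199],[246,209],[384,210]],.004)   # pad corners: expect 39,+-33 ; inlay 34,+-28
f([[318,262],[318,428],[245,345],[391,345]],.0523)
```

```text
[[39.8, -33.6], [39.4, 32.2], [35.2, -29.0], [34.8, 27.2]]
[[30.6, 0.1], [-30.9, 0.2], [1.9, -23.4], [1.9, 23.8]]
```

step_arm:
  targets: "1 -1 8 0;1 -1 16 0;1 -1 20 0;1 -1 22.5 0;1 -1 22.5 0;1 -1 22.5 0"

```text
t: 8.4
tcp_pos: [0.4204, -0.1728, 0.008]
tool_rot: [0.743, 0.669, -0.0, -0.0]
force: [-0.8, -1.1, 5.9]
finger_gap: 0.574
gripper_force: 43.6
```

step_arm:
  targets: "0 0 0 0;0 0 0 0;0 0 0 0;0 0 0 0;0 0 -8 0;0 0 -35 0;0 0 -70 0;-40 -6 -70 0;-80 -12 -70 0;-102 -16 -70 0;-102 -16 -70 0;-102 -16 -70 0"
  gripper: 0

```text
t: 9.6
tcp_pos: [0.3938, -0.2725, 0.0781]
tool_rot: [0.744, 0.669, 0.0, -0.0]
force: [0.7, 0.3, -0.5]
finger_gap: 1.002
gripper_force: 0.0
```

Run:
```python
from h import *
s=manip.sense();print(s['tcp_pos'].round(4))
i=manip.snapshot('wrist');save('w4.png',i)
C=cam('wrist',s)
for d in manip.masks_of('wrist','roll_mid')[:1]: print(d['p'],poly(C,d['pixels'],.018))
```

```text
[ 0.3938 -0.2725  0.0781]
0.95 (array([ 392.9, -272.1]), 62.4, 59.5, 56.6)
```

View pics/w4.png

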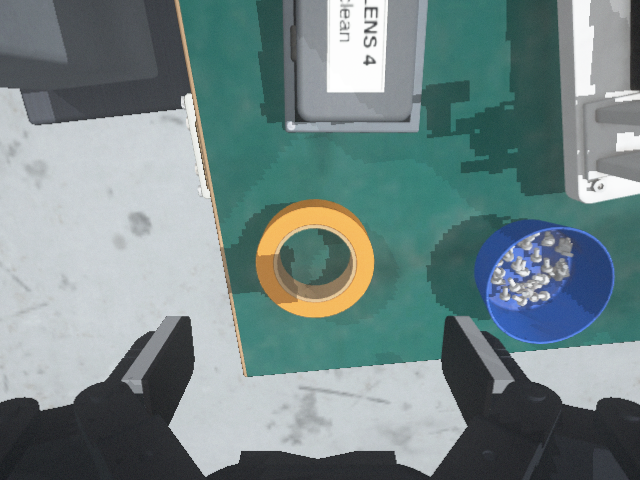

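step_arm:
  targets: "0 -1 40 0;0 -1 65 0;0 -1 74 0;0 -1 78 0;0 -1 78 0"

```text
t: 10.2
tcp_pos: [0.3934, -0.2721, -0.0001]
tool_rot: [0.743, 0.669, 0.0, -0.0]
force: [-0.1, -0.3, -0.3]
finger_gap: 1.0
gripper_force: 0.0
```

step_arm:
  targets: "0 0 0 0;0 0 0 0;0 0 0 0;0 0 0 0;0 0 0 0;0 0 0 0;0 0 -20 0;0 0 -60 0;0 0 -100 0;0 0 -100 0"
  gripper: 1

```text
t: 11.2
tcp_pos: [0.3955, -0.2751, 0.1046]
tool_rot: [0.743, 0.669, 0.0, 0.006]
force: [-0.2, -0.3, -0.9]
finger_gap: 0.676
gripper_force: 43.7
```

step_arm:
  targets: "48 -2 -10 0;96 -4 -20 0;144 -6 -20 0;192 -8 -20 0;240 -9 -20 0;288 -11 -20 0;336 -12 -20 0;370 -14 -10 0;395 -14 0 0;395 -14 0 0;395 -14 0 0;395 -14 0 0"

```text
t: 12.4
tcp_pos: [0.4206, 0.1208, 0.0999]
tool_rot: [0.743, 0.669, -0.0, 0.0]
force: [0.2, 0.6, 0.3]
finger_gap: 0.676
gripper_force: 43.6
```

Run:
```python
from h import *
C,img=look(['pad_roll_top','roll_mid'],'w5')
print(manip.sense()['finger_gap'])
```

```text
t 12.4 tcp [0.4206 0.1208 0.0999] cam [0.429 0.197 0.243]
pad_roll_top mark [306.  97.] 0.6 [423.1 200.3]
pad_roll_top mask 0.64 (array([422.6, 200.4]), 73.1, 72.7, 173.9)
roll_mid mask 0.94 (array([414.2,  58.8]), 121.8, 107.3, 83.4)
0.6742795848246875
```

View pics/w5.png

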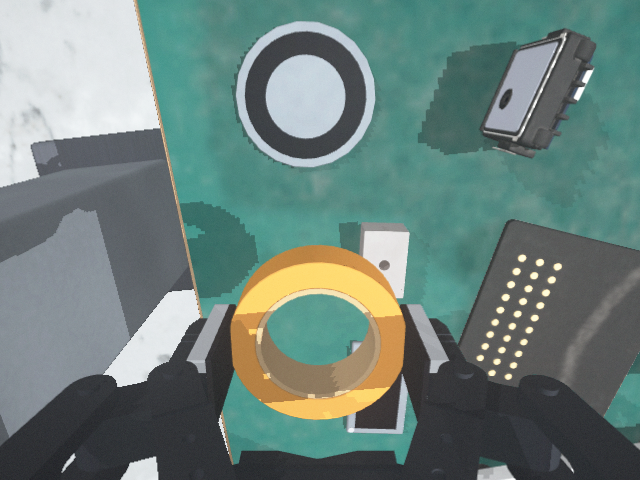

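The pad ring is centred at (306,95) and the held roll spans columns 231–405, with its top face from about row 262 to 418.

Run:
```python
from h import *
C=cam('wrist'); s=manip.sense(); t=s['tcp_pos'][:2]*1000; print(s['tcp_pos'])
a=np.radians(83.9); X=np.array([np.cos(a),np.sin(a)]); Y=np.array([X[1],-X[0]])
for z,p in((.118,[[318,262],[318,418],[231,340],[405,340]]),(.004,[[236,95],[376,97],[306,21],[306,168]])):
    d=px2w(C,p,z)[:,:2]*1000-t; print(np.c_[d@X,d@Y].round(1).tolist())
```

```text
[0.42082591 0.12080451 0.10005975]
[[29.4, 0.3], [-29.2, 0.3], [1.9, -28.4], [1.9, 29.0]]
[[80.3, -42.7], [79.3, 31.2], [115.7, -5.5], [41.8, -6.1]]
```

step_arm:
  targets: "40 -3 10 0;79 -6 30 0;79 -6 65 0;79 -6 85 0;79 -6 93 0;79 -6 95.5 0;79 -6 95.5 0;79 -6 95.5 0"

```text
t: 13.45
tcp_pos: [0.4227, 0.2004, 0.0051]
tool_rot: [0.743, 0.669, -0.0, -0.0]
force: [-2.2, 0.5, 3.9]
finger_gap: 0.68
gripper_force: 44.7
```

Run:
```python
from h import *
C=cam('scene'); s=manip.sense();print(s['tcp_pos'].round(4),s['force'].round(1))
import cv2
g=cv2.imread('pics/w5.png'); 
m=manip.get_calibration('wrist')
W=np.eye(4);W[:3,3]=[.4208,.1208,.1];
W[:3,:3]=R.from_quat([.743,.669,0,0]).as_matrix()
Cw=(m,240/np.tan(np.radians(m['fov_y'])/2),W@np.array(m['tool_from_camera']))
print((px2w(Cw,[[384,265],[362,226],[410,230]],.018)*1000).round(1))
```

```text
[0.4227 0.2004 0.0051] [-2.2  0.5  3.9]
[[457.  106.6  18. ]
 [446.4 130.6  18. ]
 [472.3 125.5  18. ]]
```

step_arm:
  targets: "0 0 0 0;0 0 0 0;0 0 0 0;0 0 0 0;0 0 -8 0;0 0 -35 0;0 0 -75 0;-40 20 -75 1;-80 39 -75 1.5;-90 44 -60 1.5;-90 44 -40 1.5;-90 44 -40 1.5"
  gripper: 0

```text
t: 14.65
tcp_pos: [0.4562, 0.106, 0.0433]
tool_rot: [0.752, 0.659, -0.001, -0.001]
force: [-0.9, -0.2, 0.2]
finger_gap: 0.996
gripper_force: 0.0
```

step_arm:
  targets: "0 0 25 0;0 0 38 0;0 0 42 0;0 0 42 0"

```text
t: 15.05
tcp_pos: [0.457, 0.1071, 0.0025]
tool_rot: [0.752, 0.66, -0.0, -0.0]
force: [0.5, -0.6, -0.2]
finger_gap: 0.999
gripper_force: 0.0
```

step_arm:
  targets: "0 0 0 0;0 0 0 0;0 0 0 0;0 0 0 0;0 0 0 0;0 0 0 0;0 0 0 0;0 0 -20 0;0 0 -60 0;0 0 -90 0;0 0 -90 0"
  gripper: 1

```text
t: 16.15
tcp_pos: [0.4595, 0.1068, 0.0953]
tool_rot: [0.752, 0.659, 0.003, 0.002]
force: [0.2, -0.4, -1.2]
finger_gap: 0.282
gripper_force: 39.7
```

step_arm:
  targets: "-48 4 -10 3;-96 8 -10 5;-144 13 -10 5;-192 17 -10 5;-240 21 -5 5;-276 25 0 5;-276 25 0 5;-276 25 0 5;-276 25 0 5;-276 25 0 5"

```text
t: 17.15
tcp_pos: [0.4454, -0.1685, 0.092]
tool_rot: [0.779, 0.627, -0.0, -0.001]
force: [0.1, 0.2, -1.8]
finger_gap: 0.285
gripper_force: 39.7
```

Run:
```python
from h import *
C,img=look(['pad_block_top','block_mid'],'w6')
s=manip.sense();print(s['finger_gap'],R.from_quat(s['tool_rot']).as_matrix()[:2,0].round(3))
```

```text
t 17.15 tcp [ 0.4454 -0.1685  0.092 ] cam [ 0.462 -0.094  0.235]
pad_block_top mark [284.  97.] 0.72 [446.  -87.4]
pad_block_top mask 0.75 (array([445.4, -86.8]), 53.4, 38.9, 77.7)
block_mid mask 0.72 (array([ 434.1, -220. ]), 81.9, 44.0, 77.7)
0.2814047705080168 [0.215 0.977]
```

View pics/w6.png

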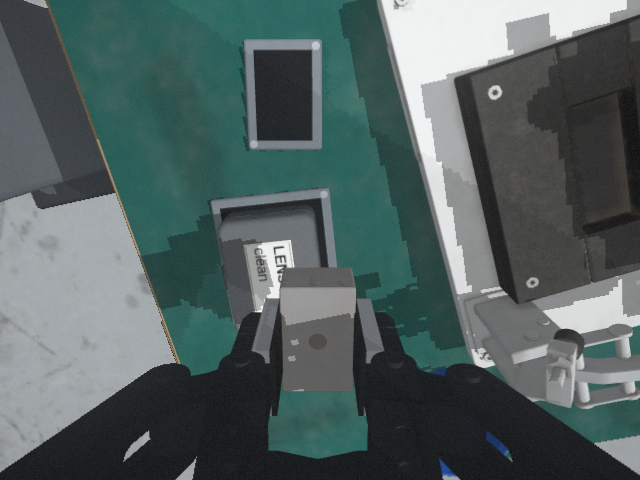

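The block pad is at (284,95), parallel to the tool, and the held block's centre hole is at (318,341). The case sits inside its outline.

Run:
```python
from h import *
C=cam('wrist'); s=manip.sense(); t=s['tcp_pos'][:2]*1000; print(s['tcp_pos'])
X=np.array([.215,.977]); Y=np.array([X[1],-X[0]])
def f(z,p):
    d=px2w(C,p,z)[:,:2]*1000-t; print(np.c_[d@X,d@Y].round(1).tolist())
f(.1075,[[318,341],[318,290],[318,390],[281,345],[355,345]])
g=cv2.cvtColor(cv2.imread('pics/w6.png'),cv2.COLOR_BGR2GRAY)
m=np.zeros_like(g); m[44:147,250:318]=g[44:147,250:318]<70
c,a,b,th=poly(C,m,.004); print('inlay',c,a,b,th,((c-t)@X).round(1),((c-t)@Y).round(1))
```

```text
[ 0.44612139 -0.16945166  0.09243554]
[[-0.2, 0.3], [18.6, 0.3], [-19.7, 0.3], [-1.7, -12.2], [-1.7, 12.9]]
inlay [446.4 -87.8] 43.2 28.7 77.5 79.8 -17.3
```

step_arm:
  targets: "40 -9 0 0;80 -17.5 15 0;80 -17.5 50 0;80 -17.5 73 0;80 -17.5 82 0;80 -17.5 85.5 0;80 -17.5 85.5 0;80 -17.5 85.5 0"

```text
t: 18.2
tcp_pos: [0.4469, -0.0888, 0.0076]
tool_rot: [0.78, 0.626, 0.0, 0.001]
force: [0.3, -0.2, -1.3]
finger_gap: 0.271
gripper_force: 39.7
```

step_arm:
  targets: "0 0 0 0;0 0 0 0;0 0 0 0;0 0 -10 0;0 0 -45 0;0 0 -90 0;0 0 -130 0;0 0 -130 0"
  gripper: 0.5

```text
t: 19.0
tcp_pos: [0.4492, -0.0895, 0.1418]
tool_rot: [0.78, 0.626, 0.002, 0.005]
force: [1.9, -0.2, 0.2]
finger_gap: 0.496
gripper_force: 0.0
```

step_arm:
  targets: "45 0 0 4;90 1 0 8;135 1 0 12;180 2 0 16;208 2 0 16.6;208 2 0 16.6;208 2 0 16.6;208 2 0 16.6"
  gripper: 0.2

```text
t: 19.8
tcp_pos: [0.4924, 0.1135, 0.1365]
tool_rot: [0.862, 0.507, -0.001, -0.0]
force: [0.6, 0.0, -0.3]
finger_gap: 0.8
gripper_force: 0.0
```

Run:
```python
from h import *
C,img=look(['module_mid'],'w7',{'module_mid':.052})
s=manip.sense();print(R.from_quat(s['tool_rot']).as_matrix()[:2,0].round(3))
```

```text
t 19.8 tcp [0.4924 0.1135 0.1365] cam [0.53  0.181 0.279]
module_mid mark [316.  84.] 0.82 [533.9 189.3]
module_mid mask 0.79 (array([533.5, 188.3]), 52.3, 22.6, 63.8)
[0.488 0.873]
```

View pics/w7.png

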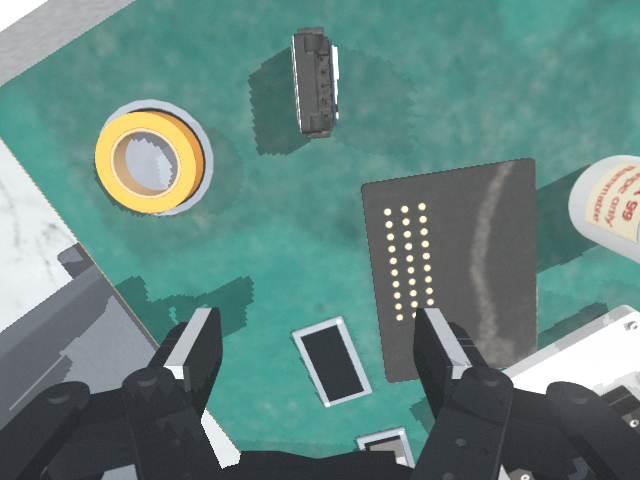

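step_arm:
  targets: "42 0 0 -1.5;85.5 -0.5 0 -3;85.5 -0.5 45 -3;85.5 -0.5 90 -3;85.5 -0.5 115 -3;85.5 -0.5 126 -3;85.5 -0.5 126 -3"

```text
t: 20.65
tcp_pos: [0.5336, 0.1884, 0.0095]
tool_rot: [0.849, 0.529, -0.001, -0.001]
force: [0.5, -0.3, 0.1]
finger_gap: 0.801
gripper_force: 0.0
```

step_arm:
  targets: "0 0 0 0;0 0 0 0;0 0 0 0;0 0 0 0;0 0 0 0;0 0 0 0;0 0 -20 0;0 0 -60 0;0 0 -90 0;0 0 -90 0"
  gripper: 1
  squeeze: 30

```text
t: 21.65
tcp_pos: [0.5374, 0.19, 0.1052]
tool_rot: [0.848, 0.529, 0.004, 0.002]
force: [0.3, -0.4, 0.2]
finger_gap: 0.242
gripper_force: 29.4
```

step_arm:
  targets: "-48 5 0 -4;-96 10 0 -8;-144 14 0 -12;-192 19 0 -16;-240 24 0 -18;-271 27 0 -18;-271 27 0 -18;-271 27 0 -18;-271 27 0 -18;-271 27 0 -18"

```text
t: 22.65
tcp_pos: [0.4396, -0.0648, 0.1007]
tool_rot: [0.755, 0.656, 0.0, -0.0]
force: [0.3, -0.1, 0.2]
finger_gap: 0.241
gripper_force: 29.4
```

Run:
```python
from h import *
C,img=look(['pad_module_top','module_mid'],'w8')
s=manip.sense();t=s['tcp_pos'][:2]*1000;X=R.from_quat(s['tool_rot']).as_matrix()[:2,0];Y=np.array([X[1],-X[0]]);print(s['tcp_pos'],X.round(3),np.degrees(np.arctan2(X[1],X[0])))
g=cv2.cvtColor(img,cv2.COLOR_RGB2GRAY)
d=manip.masks_of('wrist','pad_module_top')[0]['pixels']
m=(d&(g<70)).astype(np.uint8)
c,a,b,th=poly(C,m,.004); print('inlay',c,a,b,th,((c-t)@X).round(1),((c-t)@Y).round(1))
```

```text
t 22.65 tcp [ 0.4396 -0.0648  0.1007] cam [0.45  0.011 0.244]
pad_module_top mark [316. 100.] 0.86 [450.  12.]
pad_module_top mask 0.97 (array([449.8,  13.6]), 70.1, 39.1, 81.7)
module_mid mark [318. 344.] 0.9 [ 431.9 -120.7]
module_mid mask 0.7 (array([ 431.2, -132.1]), 136.8, 44.4, 80.5)
[ 0.43952506 -0.06528174  0.10078135] [0.139 0.99 ] 81.98275042155889
inlay [449.6  13.2] 59.6 27.8 81.9 79.1 -1.0
```

View pics/w8.png

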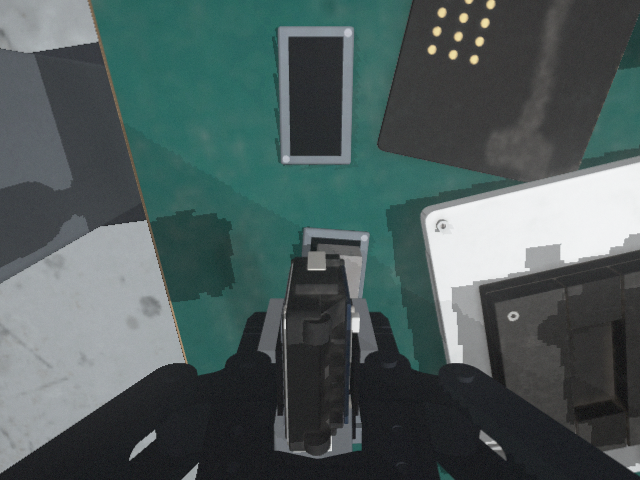

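The strip pad is at (316,95), in line with the tool. The held module is steep in view, so I'll take one close crop for its ends.

Run:
```python
from h import *
i=cv2.imread('pics/w8.png')[245:465,260:380]; i=cv2.convertScaleAbs(i,alpha=1.8,beta=20)
cv2.imwrite('pics/w8c.png',cv2.resize(i,None,fx=2.7,fy=2.7,interpolation=cv2.INTER_CUBIC))
C=cam('wrist'); s=manip.sense(); t=s['tcp_pos'][:2]*1000; X=np.array([.139,.99]);Y=np.array([X[1],-X[0]])
for r in (280,290,300,435,445,455):
    d=px2w(C,[[285,r],[350,r]],.1435)[:,:2]*1000-t; print(r,np.c_[d@X,d@Y].round(1).tolist())
# predicted corners of a centred module 22x52, z from tcp-.0095 to +.0425
for z in (.143,.0913):
    P=[np.r_[(t+a*26*X+b*11*Y)/1000,z] for a in(1,-1) for b in(-1,1)]; print(z,w2px(C,P).round(0).tolist())
```

```text
280 [[33.9, -8.1], [33.9, 8.3]]
290 [[31.2, -8.1], [31.2, 8.4]]
300 [[28.4, -8.2], [28.4, 8.5]]
435 [[-14.1, -9.2], [-14.2, 9.4]]
445 [[-17.7, -9.3], [-17.7, 9.5]]
455 [[-21.3, -9.4], [-21.3, 9.6]]
0.143 [[275.0, 308.0], [359.0, 308.0], [280.0, 466.0], [354.0, 466.0]]
0.0913 [[288.0, 245.0], [346.0, 244.0], [290.0, 365.0], [344.0, 365.0]]
```

View pics/w8c.png

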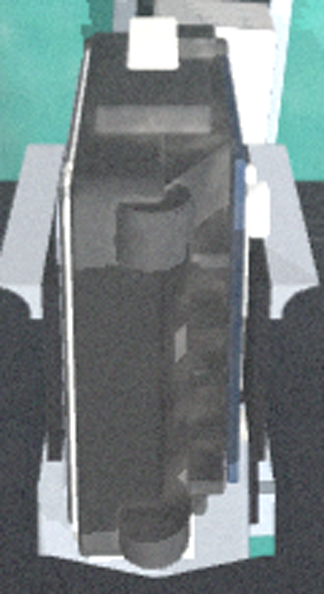

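Run:
```python
from h import *
s=manip.sense(); t=s['tcp_pos']; M=R.from_quat(s['tool_rot']).as_matrix(); X=M[:,0];Y=M[:,1]
rows=[]
P=np.array([t+a*.026*X+b*.011*Y+[0,0,h] for h in(-.0095,.0425) for a,b in((1,-1),(1,1),(-1,1),(-1,-1))])
E=[(0,1),(1,2),(2,3),(3,0),(4,5),(5,6),(6,7),(7,4),(0,4),(1,5),(2,6),(3,7)]
for n in('scene','side'):
    im=manip.snapshot(n)[:,:,::-1].copy(); C=cam(n); p=w2px(C,P); c=p.mean(0).astype(int); o=c-[30,25]
    k=6; cr=cv2.resize(im[o[1]:o[1]+48,o[0]:o[0]+64],None,fx=k,fy=k,interpolation=cv2.INTER_CUBIC); cr=cv2.convertScaleAbs(cr,alpha=1.4,beta=15)
    ov=cr.copy()
    for a,b in E: cv2.line(ov,*[tuple(int(x) for x in (p[i]-o+.5)*k) for i in(a,b)],(0,0,255),1)
    rows.append(np.hstack([cr,ov]))
cv2.imwrite('pics/m.png',np.vstack(rows)); print(np.vstack(rows).shape,manip.sense()['t'])
C=cam('wrist'); i=4
for dz in(0,-.01,-.02): print(dz,w2px(C,P+[0,0,dz])[4:].round(0).tolist(),w2px(C,P+[0,0,dz])[:2].round(0).tolist())
```

```text
(576, 768, 3) 23.05
0 [[275.0, 307.0], [360.0, 307.0], [355.0, 467.0], [280.0, 467.0]] [[288.0, 244.0], [347.0, 244.0]]
-0.01 [[278.0, 291.0], [356.0, 291.0], [352.0, 441.0], [283.0, 441.0]] [[289.0, 236.0], [345.0, 236.0]]
-0.02 [[281.0, 277.0], [353.0, 277.0], [350.0, 419.0], [285.0, 419.0]] [[291.0, 229.0], [343.0, 229.0]]
```

View pics/m.png

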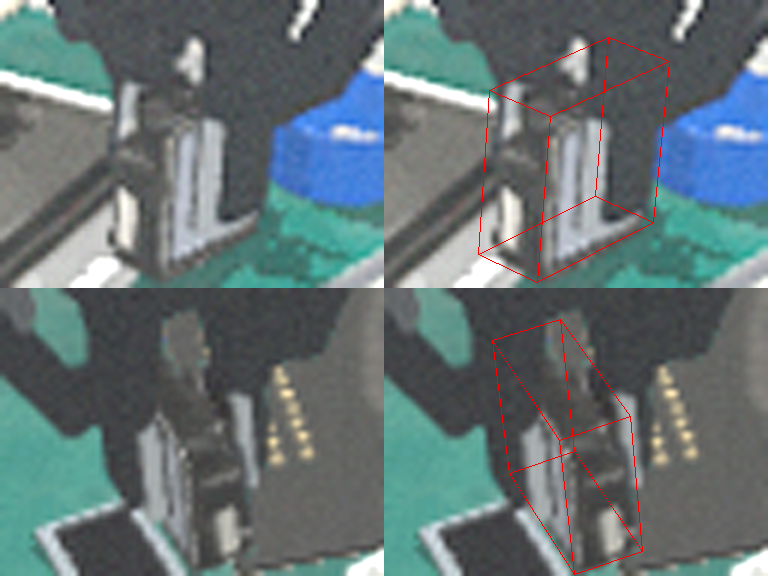

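Module sits centred and at the right height, with no slip (bottom edge lies on the prediction). Placing it.

step_arm:
  targets: "40 -1 0 0;78.5 -1.3 15 0;78.5 -1.3 50 0;78.5 -1.3 72 0;78.5 -1.3 82 0;78.5 -1.3 86 0;78.5 -1.3 87 0;78.5 -1.3 87 0;78.5 -1.3 87 0"

```text
t: 23.95
tcp_pos: [0.4483, 0.0124, 0.016]
tool_rot: [0.755, 0.655, 0.0, -0.0]
force: [-1.6, 3.0, 18.4]
finger_gap: 0.244
gripper_force: 32.1
```

step_arm:
  targets: "0 0 0 0;0 0 0 0;0 0 0 0;0 0 -15 0;0 0 -50 0;0 0 -95 0;0 0 -130 0;-40 0 -130 0;-80 0 -130 0;-100 0 -130 0;-100 0 -130 0;-100 0 -130 0"
  gripper: 0.55

```text
t: 25.15
tcp_pos: [0.4347, -0.0871, 0.1436]
tool_rot: [0.756, 0.655, -0.0, -0.001]
force: [0.1, 0.2, -1.3]
finger_gap: 0.447
gripper_force: 0.0
```

Run:
```python
from h import *
C,img=look(['module_mid','block_mid','pad_module_top'],'w9',{'module_mid':.056,'block_mid':.022})
a=img[0:330,200:420][:,:,::-1]
cv2.imwrite('pics/w9c.png',cv2.resize(a,None,fx=1.8,fy=1.8,interpolation=cv2.INTER_CUBIC))
s=manip.sense();X=R.from_quat(s['tool_rot']).as_matrix()[:2,0];Y=np.array([X[1],-X[0]])
c=np.array([.4496,.0132])
P=[np.r_[c+x/1000*X+y/1000*Y,z] for z in(.004,.056) for x in(30,-30) for y in(-14,14)]
print(w2px(C,P).round(0).tolist())
P=[np.r_[c+x/1000*X+y/1000*Y,z] for z in(.004,.056) for x in(26,-26) for y in(-11,11)]
print(w2px(C,P).round(0).tolist())
```

```text
t 25.15 tcp [ 0.4347 -0.0871  0.1436] cam [ 0.446 -0.011  0.287]
module_mid mark [319.  58.] 0.55 [450.1  12.3]
module_mid mask 0.71 (array([448.9,   9.4]), 52.1, 22.0, 81.9)
block_mid mark [337. 220.] 0.6 [448.1 -87.6]
block_mid mask 0.93 (array([447.4, -87. ]), 43.4, 26.4, 77.9)
pad_module_top mask 0.59 (array([449.8,  12.4]), 66.9, 39.5, 81.8)
[[294.0, 5.0], [342.0, 5.0], [296.0, 111.0], [340.0, 111.0], [288.0, -18.0], [347.0, -19.0], [291.0, 113.0], [345.0, 113.0]]
[[299.0, 13.0], [336.0, 13.0], [301.0, 104.0], [336.0, 104.0], [295.0, -9.0], [341.0, -9.0], [297.0, 105.0], [340.0, 105.0]]
```

View pics/w9c.png

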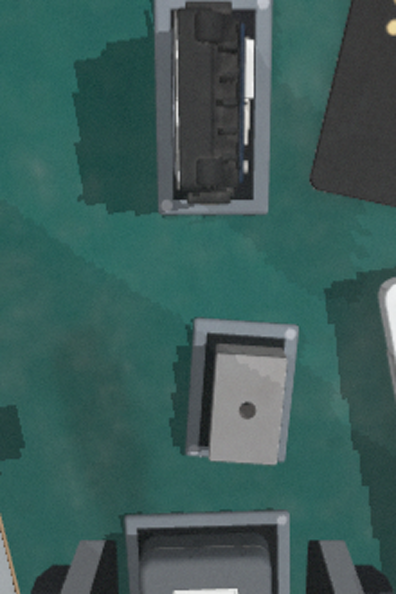

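Pic: the module stands inside its strip (crop ~(210,105)), the block is on its outline about 1 mm to the right, and the case is at the bottom. I'll check all four numerically from farther back.

step_arm:
  targets: "-40 0 -30 0;-70 0 -60 0;-70 0 -60 0;-70 0 -60 0;-70 0 -60 0"

```text
t: 26.0
tcp_pos: [0.4241, -0.1548, 0.2029]
tool_rot: [0.755, 0.656, -0.0, -0.002]
force: [0.2, 0.5, -0.3]
finger_gap: 0.449
gripper_force: 0.0
```

Run:
```python
from h import *
C,img=look(['module_mid','block_mid','case_mid','pad_module_top','pad_block_top','pad_case_top'],'w10',{'module_mid':.056,'block_mid':.022,'case_mid':.029})
s=manip.sense();X=R.from_quat(s['tool_rot']).as_matrix()[:2,0]; print(np.degrees(np.arctan2(X[1],X[0])))
# edge profiles of the block along its own axes (top z .022)
g=cv2.cvtColor(img,cv2.COLOR_RGB2GRAY).astype(np.float32)
def prof(c,ang,axis,z,half,w,lab):
    a=np.radians(ang); X=np.array([np.cos(a),np.sin(a)]);Y=np.array([X[1],-X[0]])
    A,B=(X,Y) if axis=='X' else (Y,X)
    q=np.arange(-half,half+.1,1.); o=np.linspace(-w,w,7)
    P=np.array([np.r_[(c+i*A+j*B)/1000,z] for i in q for j in o]); p=w2px(C,P).astype(np.float32)
    v=cv2.remap(g,p[:,0].reshape(1,-1),p[:,1].reshape(1,-1),cv2.INTER_LINEAR).reshape(len(q),-1)
    print(lab,int(-half),np.median(v,1).astype(int).tolist())
cb=np.array([446.4,-87.8])
prof(cb,77.5,'Y',.004,24,3,'block pad-level Y'); prof(cb,77.5,'X',.004,32,3,'block X')
cm=np.array([449.6,13.2])
prof(cm,81.9,'Y',.004,24,3,'mod Y'); prof(cm,81.9,'X',.004,40,3,'mod X z4'); prof(cm,81.9,'X',.056,40,3,'mod X z56')
```

```text
t 26.0 tcp [ 0.4241 -0.1548  0.2029] cam [ 0.435 -0.079  0.346]
module_mid mask 0.48 (array([443.4, -22.3]), 13.9, 3.8, 171.9)
block_mid mark [338. 112.] 0.93 [449.1 -87.5]
block_mid mask 0.86 (array([447.3, -88.6]), 40.1, 25.0, 77.8)
case_mid mark [320. 228.] 0.96 [ 423.4 -175.1]
pad_module_top mark [336. 114.] 0.22 [447.6 -89.4]
pad_module_top mask 0.75 (array([445.2, -15.5]), 39.4, 10.9, 171.9)
pad_block_top mark [334. 110.] 0.72 [446.7 -86.2]
pad_block_top mask 0.85 (array([445.8, -86.8]), 54.4, 39.0, 77.6)
pad_case_top mask 0.96 (array([ 421.5, -172.2]), 77.2, 65.2, 83.7)
81.89712541871049
block pad-level Y -24 [54, 54, 53, 56, 67, 79, 81, 82, 78, 42, 32, 31, 47, 123, 144, 145, 144, 145, 145, 146, 145, 147, 146, 110, 38, 33, 33, 52, 84, 139, 145, 146, 145, 146, 147, 147, 147, 148, 148, 131, 125, 125, 118, 86, 81, 81, 82, 81, 80]
block X -32 [79, 79, 78, 79, 78, 77, 83, 113, 111, 91, 116, 145, 145, 144, 144, 146, 144, 145, 144, 145, 144, 144, 144, 144, 145, 144, 145, 145, 122, 56, 34, 37, 36, 59, 121, 147, 146, 145, 144, 144, 146, 146, 146, 148, 158, 160, 161, 162, 162, 162, 162, 159, 101, 44, 50, 102, 138, 138, 138, 129, 97, 84, 82, 82, 82]
mod Y -24 [0, 0, 0, 0, 0, 0, 0, 0, 0, 0, 0, 0, 0, 0, 0, 0, 0, 0, 0, 0, 0, 0, 0, 0, 0, 0, 0, 0, 0, 0, 0, 0, 0, 0, 0, 0, 0, 0, 0, 0, 0, 0, 0, 0, 0, 0, 0, 0, 0]
mod X z4 -40 [84, 84, 83, 79, 71, 64, 100, 119, 121, 121, 104, 56, 82, 90, 89, 84, 41, 2, 0, 0, 0, 0, 0, 0, 0, 0, 0, 0, 0, 0, 0, 0, 0, 0, 0, 0, 0, 0, 0, 0, 0, 0, 0, 0, 0, 0, 0, 0, 0, 0, 0, 0, 0, 0, 0, 0, 0, 0, 0, 0, 0, 0, 0, 0, 0, 0, 0, 0, 0, 0, 0, 0, 0, 0, 0, 0, 0, 0, 0, 0, 0]
mod X z56 -40 [116, 58, 77, 87, 90, 66, 17, 0, 0, 0, 0, 0, 0, 0, 0, 0, 0, 0, 0, 0, 0, 0, 0, 0, 0, 0, 0, 0, 0, 0, 0, 0, 0, 0, 0, 0, 0, 0, 0, 0, 0, 0, 0, 0, 0, 0, 0, 0, 0, 0, 0, 0, 0, 0, 0, 0, 0, 0, 0, 0, 0, 0, 0, 0, 0, 0, 0, 0, 0, 0, 0, 0, 0, 0, 0, 0, 0, 0, 0, 0, 0]
```

```bash
cat >> h.py <<'E'
def prof(C,g,c,ang,axis,z,half,w,lab,off=0):
    a=np.radians(ang); X=np.array([np.cos(a),np.sin(a)]);Y=np.array([X[1],-X[0]])
    A,B=(X,Y) if axis=='X' else (Y,X)
    q=np.arange(-half,half+.1,1.); o=np.linspace(off-w,off+w,7)
    P=np.array([np.r_[(c+i*A+j*B)/1000,z] for i in q for j in o]); p=w2px(C,P).astype(np.float32)
    v=cv2.remap(g,p[:,0].reshape(1,-1),p[:,1].reshape(1,-1),cv2.INTER_LINEAR).reshape(len(q),-1)
    d=C[2][:2,3]*1000-c
    print(lab,'cam',(d@A).round(1),int(-half),np.median(v,1).astype(int).tolist())
E
python3 - <<'E'
from h import *
C=cam('wrist'); g=cv2.imread('pics/w10.png',0).astype(np.float32)
c=np.array([422.3,-174.3])
prof(C,g,c,83.8,'Y',.004,38,3,'case Y',20); prof(C,g,c,83.8,'X',.004,44,3,'case X',-18)
E
```

```text
case Y cam 3.6 -38 [55, 54, 54, 54, 54, 55, 66, 79, 81, 81, 79, 69, 76, 95, 104, 107, 105, 106, 106, 107, 105, 107, 106, 106, 107, 107, 106, 106, 106, 107, 107, 106, 106, 105, 107, 107, 107, 107, 108, 108, 107, 107, 108, 107, 106, 106, 105, 107, 106, 106, 106, 107, 107, 108, 107, 106, 107, 109, 108, 107, 106, 107, 106, 99, 71, 37, 43, 79, 118, 122, 123, 121, 93, 79, 79, 79, 78]
case X cam 95.0 -44 [77, 81, 98, 111, 115, 115, 115, 116, 116, 116, 116, 116, 116, 116, 117, 116, 115, 116, 115, 116, 116, 117, 115, 116, 115, 114, 111, 108, 107, 107, 108, 108, 108, 108, 109, 108, 107, 107, 107, 106, 107, 107, 107, 107, 107, 108, 107, 107, 107, 106, 107, 108, 106, 107, 107, 107, 107, 106, 106, 107, 106, 106, 106, 106, 107, 107, 105, 105, 100, 91, 76, 62, 55, 50, 44, 38, 41, 74, 119, 125, 125, 119, 99, 76, 76, 75, 77, 77, 76]
```

step_arm:
  targets: "40 0 0 0;80 0 0 0;100 0 0 0;100 0 0 0;100 0 0 0;100 0 0 0"

```text
t: 27.25
tcp_pos: [0.4396, -0.0583, 0.2039]
tool_rot: [0.756, 0.655, -0.0, 0.0]
force: [-0.1, 0.3, 1.0]
finger_gap: 0.453
gripper_force: 0.0
```

Run:
```python
from h import *
C,img=look(['module_mid','block_mid','pad_module_top','roll_mid','pad_roll_top'],'w11',{'module_mid':.056,'block_mid':.022,'roll_mid':.022})
g=cv2.cvtColor(img,cv2.COLOR_RGB2GRAY).astype(np.float32)
c=np.array([449.6,13.2])
for z in(.004,.056): prof(C,g,c,81.9,'Y',z,24,5,'mod Y',0); prof(C,g,c,81.9,'X',z,40,3,'mod X',0)
```

```text
t 27.25 tcp [ 0.4396 -0.0583  0.2039] cam [0.45  0.018 0.347]
module_mid mark [318. 112.] 0.68 [450.1  11.1]
module_mid mask 0.76 (array([449.5,  11. ]), 51.9, 22.0, 81.1)
block_mid mark [332. 238.] 0.77 [447.4 -89.7]
block_mid mask 0.86 (array([447.3, -86.7]), 43.6, 25.4, 78.4)
pad_module_top mask 0.78 (array([449.8,  13.6]), 68.7, 38.9, 81.8)
mod Y cam 0.2 -24 [62, 63, 64, 64, 69, 90, 96, 96, 96, 95, 72, 81, 130, 67, 63, 64, 63, 63, 63, 64, 63, 64, 64, 60, 61, 63, 65, 64, 66, 64, 65, 63, 45, 54, 106, 226, 219, 145, 81, 132, 131, 132, 132, 121, 92, 88, 86, 87, 86]
mod X cam 4.8 -40 [90, 91, 91, 92, 84, 73, 59, 65, 68, 66, 50, 58, 59, 60, 60, 60, 60, 59, 60, 67, 68, 64, 63, 62, 60, 62, 58, 60, 60, 65, 64, 61, 63, 63, 64, 65, 60, 60, 62, 66, 63, 65, 63, 61, 60, 61, 61, 59, 58, 59, 60, 60, 58, 60, 53, 58, 57, 58, 59, 58, 60, 62, 58, 54, 63, 77, 71, 62, 45, 45, 77, 138, 146, 145, 142, 113, 86, 87, 89, 89, 90]
mod Y cam 0.2 -24 [62, 63, 63, 63, 62, 63, 63, 67, 93, 96, 95, 96, 81, 80, 120, 65, 64, 64, 63, 63, 64, 64, 65, 62, 60, 64, 65, 64, 64, 63, 65, 45, 65, 173, 218, 141, 89, 131, 132, 131, 126, 91, 88, 87, 87, 85, 86, 87, 88]
mod X cam 4.8 -40 [92, 92, 91, 90, 89, 90, 90, 90, 91, 91, 85, 74, 58, 66, 68, 56, 57, 58, 59, 59, 60, 60, 60, 69, 66, 63, 63, 63, 61, 59, 59, 61, 65, 62, 64, 64, 63, 61, 59, 63, 66, 63, 62, 61, 59, 62, 63, 62, 61, 61, 61, 58, 57, 55, 57, 56, 58, 58, 60, 58, 55, 60, 77, 70, 54, 44, 68, 137, 146, 147, 131, 86, 87, 89, 89, 89, 90, 90, 90, 91, 92]
```

Run:
```python
from h import *
m=manip.get_calibration('wrist'); W=np.eye(4);W[:3,3]=[.4924,.1135,.1365]
q=np.array([.862,.507,-.001,0]);W[:3,:3]=R.from_quat(q/np.linalg.norm(q)).as_matrix()
C=(m,240/np.tan(np.radians(m['fov_y'])/2),W@np.array(m['tool_from_camera']))
img=cv2.imread('pics/w7.png'); h=cv2.cvtColor(img,cv2.COLOR_BGR2HSV)
o=((h[...,0]>8)&(h[...,0]<28)&(h[...,1]>110)).astype(np.uint8); o[:, 230:]=0
n,l,st,_=cv2.connectedComponentsWithStats(o); k=1+st[1:,4].argmax(); v,u=np.nonzero(l==k)
print('roll top',cv2.minEnclosingCircle((px2w(C,np.c_[u,v],.022)[:,:2]*1000).astype(np.float32)))
g=((h[...,1]<70)&(h[...,2]>60)).astype(np.uint8); g[:90]=0;g[225:]=0;g[:,:90]=0;g[:,225:]=0
a=cv2.morphologyEx(((g>0)|(o>0)).astype(np.uint8),cv2.MORPH_OPEN,np.ones((3,3)))
n,l,st,_=cv2.connectedComponentsWithStats(a); k=1+st[1:,4].argmax(); v,u=np.nonzero(l==k)
# pad edge points: only grey boundary, on the side away from roll top overhang
P=px2w(C,np.c_[u,v],.004)[:,:2]*1000; c=np.array([422.6,200.4]); d=P-c; th=np.degrees(np.arctan2(d[:,1],d[:,0])); r=np.hypot(*d.T)
for t in range(-180,180,30):
    s=(th>=t)&(th<t+30); print(t+15,r[s].max().round(1),end='; ')
```

```text
roll top ((425.409423828125, 199.19924926757812), 32.49878692626953)
-165 40.6; -135 39.9; -105 38.2; -75 37.7; -45 37.8; -15 37.8; 15 38.3; 45 37.0; 75 36.8; 105 36.7; 135 41.0; 165 41.8;
```

```bash
python3 -c "
from h import *
print(manip.sign_off())"
```

```text
the job is handed in; nothing more can be done
None
```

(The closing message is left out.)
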